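# Fetch the brass gear from behind the fastener jars

## Task

First move all three jars from around the brass gear and stand them on the green mat; once all three are standing there, put the gear flat on the grey stand with its bore over the centre pin. Then put every jar back upright in the middle of the disc of its own lid colour, and leave the oil bottle where it is without tipping any jar over.

Things in the scene. Friction and masses are not known exactly. Their poses are not given: they have to be found in the camera images.
- jar_red: Loose white plastic screw jar of fasteners with a red lid and a red stripe, upright cylinder 58 mm in diameter (lid too) and 95 mm tall, about 0.25 kg. Origin at the centre of its underside, z up.
- jar_yellow: Loose white plastic screw jar of fasteners with a yellow lid and a yellow stripe, upright cylinder 58 mm in diameter (lid too) and 95 mm tall, about 0.25 kg. Origin at the centre of its underside, z up.
- jar_blue: Loose white plastic screw jar of fasteners with a blue lid and a blue stripe, upright cylinder 58 mm in diameter (lid too) and 95 mm tall, about 0.25 kg. Origin at the centre of its underside, z up.
- gear: Loose brass spur gear lying flat on the rack between the three jars: 51 mm across the teeth, 22 mm thick, with a 26 mm through bore, about 0.25 kg. Origin at the centre of its underside, z along the bore. The jars stand with their centres about 64 mm from it and are much taller, so the gripper has no room until they are gone.
- pad_red: Fixed round red disc on the aluminium rack plate, 74 mm in diameter, 3 mm thick: the own place of the jar with the red lid. Origin at the centre of its underside, which is 6 mm above the bench (the rack plate is 6 mm thick). The three discs lie left of, right of and on the robot's side of the gear, in any order of colours; the rack plate ends in a 14 mm high lip 70 mm beyond the gear.
- pad_yellow: Fixed round yellow disc on the aluminium rack plate, 74 mm in diameter, 3 mm thick: the own place of the jar with the yellow lid. Origin at the centre of its underside, which is 6 mm above the bench (the rack plate is 6 mm thick). The three discs lie left of, right of and on the robot's side of the gear, in any order of colours; the rack plate ends in a 14 mm high lip 70 mm beyond the gear.
- pad_blue: Fixed round blue disc on the aluminium rack plate, 74 mm in diameter, 3 mm thick: the own place of the jar with the blue lid. Origin at the centre of its underside, which is 6 mm above the bench (the rack plate is 6 mm thick). The three discs lie left of, right of and on the robot's side of the gear, in any order of colours; the rack plate ends in a 14 mm high lip 70 mm beyond the gear.
- mat: Fixed flat green mat, 310 mm (its x) by 140 mm (its y), 4 mm thick, to one side of the rack: the side area on which the jars wait. Origin at the centre of its underside.
- stand: Fixed round grey cast-iron gear stand on the other side of the rack: disc 100 mm in diameter and 30 mm tall, with a tapered steel centre pin on top, 10 mm in diameter at its foot and 13 mm tall, over which the gear's bore drops with 8 mm to spare all round. Origin at the centre of the disc's underside, z up.
- oil: Loose amber oil bottle with a black cap, 54 mm in diameter and 130 mm tall, standing beyond the rack, a bystander to leave alone. Origin at the centre of its underside.
Things that resemble listed ones, but are neither listed nor needed, are in the scene too. What is shaped like the jar_red but pink or purple is not meant.

How it is judged:
By the outcome, as a careful person would: the job done as asked, in the order asked, and still so for the second after the job is handed in, with the robot touching nothing.
It also fails if it takes over 141 s, if anything falls off the work surface, if the arm or the gripper's body presses on something with over 40 N, if the wrist force passes 120 N, or if a joint passes its speed limit or range.

## Robot

A 6-joint arm with a two-finger parallel gripper is mounted at the origin on the work surface. World frame = base frame: x ahead of the robot, y to its left, z up, the work surface at z = 0. Lengths are in mm, angles in rad, forces in N, time in s.
With the tool pointing down it reaches from about 400 to 825 mm from the base axis. Payload 7 kg.
Tool frame: the origin (TCP) lies at the centre of the arm's flange, where the gripper is bolted on; the fingertips stand 178 mm ahead of it and the grasp point (between the pads) lies 159 mm ahead of it; z points along the fingers, y is the line along which they close (so a half turn about z gives the same grasp; the last joint's range is limited). The gripper opens to 88 mm and grips with 3 to 60 N. Pads are 19 mm wide; open, the fingers measure 130 mm over their backs; the gripper's body (78 mm by 193 mm) begins 47 mm behind the grasp point.
Start: joints at [1.542, 0.359, 0.012, 0, -1.224, -0.288], TCP at [210.289, 641.385, 404.661] pointing down, gripper open.
Joint ranges: [-3.07, 3.07], [-1.43, 2.12], [-1.02, 1.25], [-3.03, 1.67], [-3.05, -0], [-3.03, 3.03]. Speed limits (rad/s): [2.39, 2.39, 3.01, 3.14, 3.14, 3.14].

## Interface

Orientations are given as a unit quaternion [x, y, z, w].
In Python, from rig import sense, snapshot, sign_off gives the robot as it stands.
- The arm moves only by the shell command python3 -m jog 'ROWS' [FORCE]. ROWS is JSON, a list of rows, each an object of numbers: "x", "y", "z": the shift along the world's x, y, z scaled (see below); "ax", "ay", "az": the turn, a rotation vector about the world's x, y, z scaled (see below); "hand": the finger opening in mm, from 0 to 87.6. In form: [{"x": .., "y": .., "z": .., "ax": .., "ay": .., "az": .., "hand": ..}, ...]. A call has 1 to 12 rows; each row is the pose to reach, as a shift and turn from the pose commanded when the call began; what a row does not reach only later rows make up. The controller multiplies each number of a shift by 500 mm and each number of a turn by 1.5 rad. A row lasts 1/8 s, in which the tool goes at most 62.5 mm and 10.7 degrees, less where a joint would pass 70% of its speed; a pose out of reach is approached as far as the arm can. A call with a number of a shift or a turn outside -1 to 1 is refused whole. A call with a gripper value outside its range is refused whole. The fingers move at their own pace and stop on an object; FORCE is the grip in N (left out, the last holds). Time passes only in rows, so rows that repeat a pose let the fingers close. It gives the time, the measured TCP pose, the force, the opening and the grip force at its end, in the units of the state.
- sense(): the state, without advancing time (a new reading comes with each control period).
- snapshot(name): name is "scene" or "side" or "wrist"; returns a dict with "img" (384x512x3 uint8, blue, green, red), "intrinsics" (3x3 intrinsics, pixels), "distortion" ([k1, k2, p1, p2, k3] as OpenCV has them; the pictures are not rectified), "R" (3x3) and "t" (3): a world point X has camera coordinates R X + t; the wrist camera has in their place "T_tool_cam" (4x4, takes a point from camera to tool coordinates, whose origin is the TCP and whose axes are the flange's). Camera axes: x right, y down, z forward; pixel columns grow to the right and rows downward; lengths in mm; the calibration is good to about 2 mm. A picture is of the moment at which its call begins: read the wrist's pose just before it. There is no depth.
- sign_off(): hands the job in; it is judged then, once.
The state is a dict: "time": time; "joint_pos": joint angles; "dq": joint speeds; "effort": joint torques, N m; "ee_pos": TCP position; "ee_rot": TCP orientation; "force": force on the tool from outside, world axes, zero at the start; "ft_torque": the same for the moment, N m; "opening": opening from 0.0 (shut) to 1.0 (fully open); "finger_force": force on a finger pad.
Only numpy, scipy, OpenCV 4.12 (cv2) and the standard library are available. Lean on these libraries where they do the work, as an engineer would, in place of code of your own. Each camera call takes 0.05 s, during which the arm holds its last target. There are 200 camera calls.

## Working session

There is one attempt and no reset: what is moved stays moved. The work goes in short steps, Python scripts to look and compute and a shell command to move; the robot and the scene stay as the last step left them, time stands still between calls to the robot, and variables do not carry over. Pictures are saved under pics/ and viewed, at most 14 in all, crops included, and the job is handed in when it is done.

```bash
ls; mkdir -p pics; python3 - <<'E'
from rig import sense,snapshot
import cv2
print(sense())
for n in("scene","side"):
    s=snapshot(n); cv2.imwrite(f"pics/{n}0.png",s["img"]); print(n,s["intrinsics"],s["distortion"],s["R"],s["t"])
s=snapshot("wrist");print(s["T_tool_cam"])
E
```

```text
pics
{'time': 0.0, 'joint_pos': array([ 1.54208169e+00,  3.59388924e-01,  1.10744412e-02, -3.72503621e-04,
       -1.22413161e+00, -2.88110996e-01]), 'dq': array([-0.00141925, -0.00129939, -0.00091592,  0.00088853, -0.00110605,
       -0.00064394]), 'effort': array([ 7.31876244e-04, -5.82722676e+01,  2.93048984e+01,  6.99690118e+00,
        7.00510878e-03, -1.74358020e-04]), 'ee_pos': array([210.22644143, 641.21894582, 403.72389022]), 'ee_rot': array([ 9.87468548e-01, -1.57813671e-01, -6.69628162e-05,  8.40602818e-04]), 'force': array([ 0.45172017,  0.0533344 , -0.63782943]), 'ft_torque': array([-0.00670312, -0.03593998,  0.00389083]), 'finger_force': 0.0, 'opening': 1.000206759867669}
scene [[437.27529046   0.         248.47147243]
 [  0.         437.27529046 190.26692117]
 [  0.           0.           1.        ]] [-0.14677596  0.          0.          0.          0.        ] [[ 0.07188622  0.99739605  0.00578719]
 [ 0.58843431 -0.03772444 -0.80766449]
 [-0.80534305  0.06146533 -0.58961392]] [ -65.26192285 -301.09358351 1488.43009558]
side [[368.17969862   0.         257.30233902]
 [  0.         368.17969862 191.76292323]
 [  0.           0.           1.        ]] [-0.0318986  0.         0.         0.         0.       ] [[ 0.63229484 -0.77468533 -0.00811651]
 [-0.55697356 -0.44726741 -0.69980877]
 [ 0.53850133  0.44700615 -0.71428413]] [-363.3347697   339.34456769  501.95357693]
[[-1.14237105e-03 -9.55719511e-01 -2.94276930e-01  7.91757717e+01]
 [ 9.99999302e-01 -1.18089941e-03 -4.67642762e-05  4.43906978e-01]
 [-3.02817921e-04 -2.94276778e-01  9.55720193e-01  1.96403848e+01]
 [ 0.00000000e+00  0.00000000e+00  0.00000000e+00  1.00000000e+00]]
```

View pics/scene0.png

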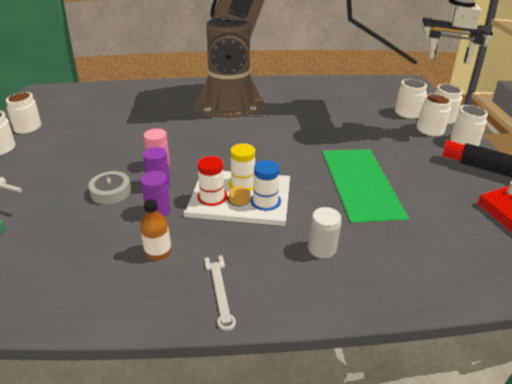

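View pics/side0.png

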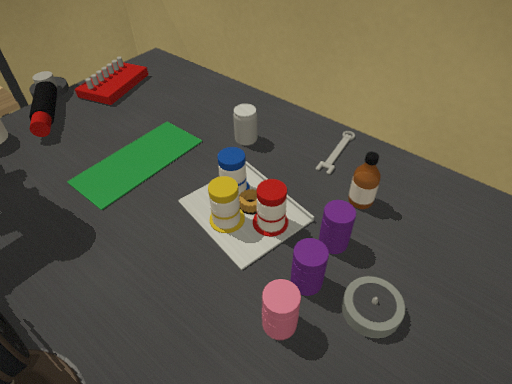

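```bash
cat > h.py <<'E'
import numpy as np, cv2
from rig import sense, snapshot
from scipy.spatial.transform import Rotation as Ro
def view(n):
    st=sense(); s=snapshot(n)
    if n=="wrist":
        T=np.eye(4);T[:3,:3]=Ro.from_quat(st["ee_rot"]).as_matrix();T[:3,3]=st["ee_pos"]
        C=T@s["T_tool_cam"]; s["Rw"],s["c"]=C[:3,:3],C[:3,3]
    else: s["Rw"],s["c"]=s["R"].T,-s["R"].T@s["t"]
    return s
def ray(s,uv):
    p=cv2.undistortPoints(np.float64(uv).reshape(-1,1,2),s["intrinsics"],np.array(s["distortion"]))[:,0]
    return np.c_[p,np.ones(len(p))]@s["Rw"].T
def plane(s,uv,z):
    d=ray(s,uv); return s["c"]+d*((z-s["c"][2])/d[:,2])[:,None]
HS={"red":[(0,8),(172,180)],"yellow":[(22,32)],"blue":[(105,122)],"green":[(50,75)],"purple":[(135,155)],"pink":[(160,171)]}
def mask(s,c,smin=150,vmin=60):
    h=cv2.cvtColor(s["img"],cv2.COLOR_BGR2HSV); m=0
    for a,b in HS[c]: m=m|cv2.inRange(h,(a,smin,vmin),(b,255,255))
    return m
def blobs(m,n=3,amin=30):
    c,_=cv2.findContours(m,cv2.RETR_EXTERNAL,cv2.CHAIN_APPROX_NONE)
    return sorted([k[:,0].astype(float) for k in c if cv2.contourArea(k)>amin],key=lambda k:-cv2.contourArea(k.astype(np.float32).reshape(-1,1,2)))[:n]
E
python3 - <<'E'
from h import *
np.set_printoptions(precision=1,suppress=True)
V={n:view(n) for n in("scene","side")}
B={}
for c in("red","yellow","blue","green","purple","pink"):
    for n in V:
        print(c,n)
        for b in blobs(mask(V[n],c),5):
            r=cv2.boundingRect(b.astype(np.int32)); print("  box",r,"n",len(b), "ctr@z97",plane(V[n],[[r[0]+r[2]/2-.5,r[1]+r[3]/2-.5]],97)[0][:2])
for n in V:
    b=blobs(mask(V[n],"green"),1)[0]; q=cv2.boxPoints(cv2.minAreaRect(plane(V[n],b,4)[:,:2].astype(np.float32)));print("mat",n,q,q.mean(0))
E
```

```text
red scene
  box (478, 186, 34, 46) n 117 ctr@z97 [743.2 526. ]
  box (198, 156, 25, 19) n 67 ctr@z97 [543.5 -61.7]
  box (443, 139, 22, 22) n 66 ctr@z97 [505.9 544. ]
  box (198, 191, 30, 15) n 77 ctr@z97 [668.  -56.7]
red side
  box (75, 62, 73, 43) n 201 ctr@z97 [593.6 524.8]
  box (257, 179, 30, 28) n 82 ctr@z97 [537.6 -65.7]
  box (30, 111, 21, 26) n 71 ctr@z97 [376. 499.]
  box (253, 213, 35, 23) n 107 ctr@z97 [ 475.5 -110.4]
yellow scene
  box (231, 144, 24, 18) n 62 ctr@z97 [493.8  15.1]
yellow side
  box (208, 176, 30, 27) n 83 ctr@z97 [486.7  12.7]
  box (210, 209, 34, 24) n 162 ctr@z97 [433.9 -46.1]
blue scene
  box (255, 161, 24, 18) n 64 ctr@z97 [570.1  64.1]
blue side
  box (218, 147, 27, 24) n 74 ctr@z97 [563.1  59.9]
green scene
  box (323, 150, 85, 72) n 240 ctr@z97 [644.7 269.2]
green side
  box (68, 122, 134, 88) n 273 ctr@z97 [423.4 199.7]
purple scene
  box (143, 183, 26, 30) n 197 ctr@z97 [ 658.9 -173.6]
  box (144, 154, 23, 19) n 161 ctr@z97 [ 526.5 -188.1]
purple side
  box (303, 201, 52, 56) n 347 ctr@z97 [ 530.6 -194.8]
  box (291, 255, 36, 40) n 244 ctr@z97 [ 433.2 -218.7]
  box (315, 249, 15, 10) n 53 ctr@z97 [ 479.6 -213.9]
pink scene
pink side
mat scene [[344.4 247.7]
 [653.4 247.7]
 [653.4 387. ]
 [344.4 387. ]] [498.9 317.3]
mat side [[338.9 243.4]
 [647.8 242.7]
 [648.1 383.5]
 [339.2 384.2]] [493.5 313.5]
```

```bash
python3 - <<'E'
from h import *
np.set_printoptions(precision=1,suppress=True)
a,b=view("scene"),view("side")
def tri(p,q):
    d=[ray(a,[p])[0],ray(b,[q])[0]];c=[a["c"],b["c"]]
    A=np.c_[d[0],-d[1]];t=np.linalg.lstsq(A,c[1]-c[0],rcond=None)[0]
    x,y=c[0]+d[0]*t[0],c[1]+d[1]*t[1];print((x+y)/2,np.linalg.norm(x-y))
for p,q in [((150,204),(372,156)),((110,183),(376,300)),((156,155),(310,250)),((155,178),(339,211)),((156,135),(282,292))]: tri(p,q)
print("stand",plane(a,[[110,184]],30),plane(b,[[374,300]],30))
E
```

```text
[ 717.7 -175.   125.9] 0.29224511147514376
[ 501.2 -312.3   28.5] 6.309076031514339
[ 478.3 -191.9   89. ] 0.8344014183229853
[ 580.9 -184.9   91.9] 3.6056761533276647
[ 385.3 -201.9   92.4] 2.656823909243617
stand [[ 507.3 -307.7   30. ]] [[ 499.1 -312.8   30. ]]
```

```bash
python3 - <<'E'
# desired: TCP to (553,0,~470); closing along rack-x (0.98,-0.2) -> tool y
from h import *
s=sense();R=Ro.from_quat(s["ee_rot"]).as_matrix();print(R.round(3))
yaw=np.degrees(np.arctan2(R[1,1],R[0,1]));print(yaw, np.degrees(np.arctan2(-.2,.98)))
E
```

```text
[[ 0.95  -0.312 -0.   ]
 [-0.312 -0.95  -0.   ]
 [ 0.     0.    -1.   ]]
-108.1544740413505 -11.534620653644717
```

```bash
python3 -m jog '[{"x":0.06,"y":-0.11,"z":0.03,"az":-0.09},{"x":0.12,"y":-0.21,"z":0.06,"az":-0.19},{"x":0.18,"y":-0.32,"z":0.1,"az":-0.29},{"x":0.24,"y":-0.43,"z":0.13,"az":-0.39},{"x":0.29,"y":-0.53,"z":0.13,"az":-0.48},{"x":0.34,"y":-0.64,"z":0.13,"az":-0.58},{"x":0.34,"y":-0.64,"z":0.13,"az":-0.58}]' 20
python3 -m jog '[{"x":0.06,"y":-0.11,"az":-0.1},{"x":0.12,"y":-0.21,"az":-0.19},{"x":0.18,"y":-0.32,"az":-0.28},{"x":0.24,"y":-0.43,"az":-0.39},{"x":0.29,"y":-0.53,"az":-0.39},{"x":0.35,"y":-0.64,"az":-0.39},{"x":0.35,"y":-0.64,"az":-0.39},{"x":0.35,"y":-0.64,"az":-0.39}]'
python3 - <<'E'
from h import *
s=view("wrist");cv2.imwrite("pics/w1.png",s["img"]);print(s["intrinsics"],s["distortion"],sense()["joint_pos"])
E
```

```text
[[277.49642036   0.         256.23823094]
 [  0.         277.49642036 192.95425509]
 [  0.           0.           1.        ]] [-0.06148285  0.          0.          0.          0.        ] [ 1.54209087e+00  3.58731261e-01  1.17782750e-02 -5.61930159e-05
 -1.22411586e+00 -2.88077190e-01]invalid input
invalid input
```

View pics/w1.png

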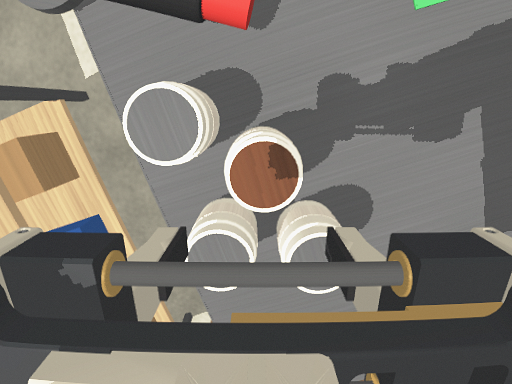

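The picture is from the start pose: decoy mugs and the fingers at rows 230–300. The move was refused, presumably because every key is required.

```bash
python3 -m jog '[{"x":0.06,"y":-0.11,"z":0.03,"ax":0,"ay":0,"az":-0.09,"hand":87},{"x":0.12,"y":-0.21,"z":0.06,"ax":0,"ay":0,"az":-0.19,"hand":87},{"x":0.18,"y":-0.32,"z":0.1,"ax":0,"ay":0,"az":-0.29,"hand":87},{"x":0.24,"y":-0.43,"z":0.13,"ax":0,"ay":0,"az":-0.39,"hand":87},{"x":0.29,"y":-0.53,"z":0.13,"ax":0,"ay":0,"az":-0.48,"hand":87},{"x":0.34,"y":-0.64,"z":0.13,"ax":0,"ay":0,"az":-0.58,"hand":87},{"x":0.34,"y":-0.64,"z":0.13,"ax":0,"ay":0,"az":-0.58,"hand":87}]' 20
python3 -m jog '[{"x":0.06,"y":-0.11,"z":0,"ax":0,"ay":0,"az":-0.1,"hand":87},{"x":0.12,"y":-0.21,"z":0,"ax":0,"ay":0,"az":-0.19,"hand":87},{"x":0.18,"y":-0.32,"z":0,"ax":0,"ay":0,"az":-0.28,"hand":87},{"x":0.24,"y":-0.43,"z":0,"ax":0,"ay":0,"az":-0.39,"hand":87},{"x":0.29,"y":-0.53,"z":0,"ax":0,"ay":0,"az":-0.39,"hand":87},{"x":0.35,"y":-0.64,"z":0,"ax":0,"ay":0,"az":-0.39,"hand":87},{"x":0.35,"y":-0.64,"z":0,"ax":0,"ay":0,"az":-0.39,"hand":87},{"x":0.35,"y":-0.64,"z":0,"ax":0,"ay":0,"az":-0.39,"hand":87}]'
python3 - <<'E'
from h import *
s=view("wrist");cv2.imwrite("pics/w2.png",s["img"]);print(sense()["joint_pos"])
E
```

```text
time: 1.27
ee_pos: [381.2, 318.0, 470.5]
ee_rot: [0.827, -0.562, -0.0, -0.001]
force: [-0.4, 0.9, 0.5]
opening: 0.993
finger_force: 0.0
time: 2.28
ee_pos: [555.5, 1.6, 469.3]
ee_rot: [-0.632, 0.775, 0.0, -0.0]
force: [-1.1, 0.5, -0.1]
opening: 0.992
finger_force: 0.0
[ 3.56601026e-01  1.24990155e-01 -1.50698734e-01 -1.99197584e-04
 -1.29526851e+00 -5.56680370e-01]
```

View pics/w2.png

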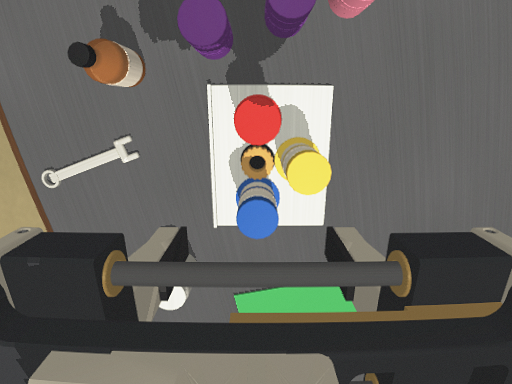

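The wrist view shows red lid (258,120), yellow (309,172), blue (257,217), the gear (258,162), and the rack from (209,85) to (332,226).

```bash
cat >> h.py <<'E'
from scipy.optimize import least_squares
def circ(P,r):
    P=P[:,:2]; f=lambda c:np.hypot(*(P-c).T)-r
    o=least_squares(f,P.mean(0),loss="soft_l1"); return o.x,np.abs(f(o.x)).mean()
def lid(s,c,z):
    b=blobs(mask(s,c),1)[0]; P=plane(s,b,z); k=P.mean(0); u=(k-s["c"])[:2]; u/=np.linalg.norm(u)
    for _ in range(5):
        q=P[(P[:,:2]-k[:2])@u>0]; k,e=circ(q,29)
    return k,e,len(q)
E
python3 - <<'E'
from h import *
np.set_printoptions(precision=1,suppress=True)
s=view("wrist")
for c in("red","yellow","blue"): print(c,*lid(s,c,104))
h=cv2.cvtColor(s["img"],cv2.COLOR_BGR2HSV)
g=cv2.inRange(h,(8,90,60),(22,255,255)); g[:140]=0;g[185:]=0;g[:,:235]=0;g[:,280:]=0
b=blobs(g,1)[0];P=plane(s,b,28);print("gear",circ(P,25.5),cv2.minEnclosingCircle(P[:,:2].astype(np.float32)))
R=Ro.from_quat(sense()["ee_rot"]).as_matrix();print(R[:,1],sense()["ee_pos"])
E
```

```text
red [540.4 -63.1] 0.7493065442250322 69
yellow [489.8  12.8] 0.5783937225836364 62
blue [565.8  61.5] 0.7552830022386043 57
gear (array([553.6,   1.9]), np.float64(0.8881471312073275)) ((553.4899291992188, 1.9727118015289307), 26.460983276367188)
[-1.   0.2 -0. ] [555.1   2.5 469.7]
```

```bash
python3 -m jog '[{"x":0.021,"y":0.12,"z":-0.08,"ax":0,"ay":0,"az":0,"hand":87},{"x":0.021,"y":0.12,"z":-0.18,"ax":0,"ay":0,"az":0,"hand":87},{"x":0.021,"y":0.12,"z":-0.28,"ax":0,"ay":0,"az":0,"hand":87},{"x":0.021,"y":0.12,"z":-0.36,"ax":0,"ay":0,"az":0,"hand":87},{"x":0.021,"y":0.12,"z":-0.43,"ax":0,"ay":0,"az":0,"hand":87},{"x":0.021,"y":0.12,"z":-0.477,"ax":0,"ay":0,"az":0,"hand":87},{"x":0.021,"y":0.12,"z":-0.477,"ax":0,"ay":0,"az":0,"hand":87},{"x":0.021,"y":0.12,"z":-0.477,"ax":0,"ay":0,"az":0,"hand":87},{"x":0.021,"y":0.12,"z":-0.477,"ax":0,"ay":0,"az":0,"hand":50},{"x":0.021,"y":0.12,"z":-0.477,"ax":0,"ay":0,"az":0,"hand":50},{"x":0.021,"y":0.12,"z":-0.477,"ax":0,"ay":0,"az":0,"hand":50},{"x":0.021,"y":0.12,"z":-0.477,"ax":0,"ay":0,"az":0,"hand":50}]' 25
```

```text
time: 3.88
ee_pos: [565.9, 61.3, 231.6]
ee_rot: [-0.633, 0.775, -0.0, 0.0]
force: [0.3, 1.2, 1.9]
opening: 0.659
finger_force: 25.0
```

```bash
python3 -m jog '[{"x":0,"y":0,"z":0.06,"ax":0,"ay":0,"az":0,"hand":50},{"x":0,"y":0,"z":0.14,"ax":0,"ay":0,"az":0,"hand":50},{"x":0,"y":0.02,"z":0.2,"ax":0,"ay":0,"az":0,"hand":50},{"x":0.01,"y":0.1,"z":0.22,"ax":0,"ay":0,"az":0,"hand":50},{"x":0.02,"y":0.2,"z":0.22,"ax":0,"ay":0,"az":0,"hand":50},{"x":0.03,"y":0.3,"z":0.22,"ax":0,"ay":0,"az":0,"hand":50},{"x":0.04,"y":0.4,"z":0.22,"ax":0,"ay":0,"az":0,"hand":50},{"x":0.05,"y":0.49,"z":0.2,"ax":0,"ay":0,"az":0,"hand":50},{"x":0.06,"y":0.548,"z":0.16,"ax":0,"ay":0,"az":0,"hand":50},{"x":0.06,"y":0.548,"z":0.1,"ax":0,"ay":0,"az":0,"hand":50},{"x":0.06,"y":0.548,"z":0.04,"ax":0,"ay":0,"az":0,"hand":50},{"x":0.06,"y":0.548,"z":0.012,"ax":0,"ay":0,"az":0,"hand":50}]'
python3 -m jog '[{"x":0,"y":0,"z":-0.01,"ax":0,"ay":0,"az":0,"hand":50},{"x":0,"y":0,"z":-0.019,"ax":0,"ay":0,"az":0,"hand":50},{"x":0,"y":0,"z":-0.019,"ax":0,"ay":0,"az":0,"hand":50},{"x":0,"y":0,"z":-0.019,"ax":0,"ay":0,"az":0,"hand":74},{"x":0,"y":0,"z":-0.019,"ax":0,"ay":0,"az":0,"hand":74},{"x":0,"y":0,"z":-0.019,"ax":0,"ay":0,"az":0,"hand":74},{"x":0,"y":0,"z":0.04,"ax":0,"ay":0,"az":0,"hand":74},{"x":0,"y":0,"z":0.12,"ax":0,"ay":0,"az":0,"hand":74},{"x":0,"y":0,"z":0.2,"ax":0,"ay":0,"az":0,"hand":80},{"x":0,"y":0,"z":0.2,"ax":0,"ay":0,"az":0,"hand":87}]'
python3 - <<'E'
from h import *
print(lid(view("wrist"),"blue",99))
E
```

```text
time: 5.38
ee_pos: [595.0, 334.8, 234.4]
ee_rot: [-0.632, 0.775, 0.0, -0.002]
force: [0.2, -0.0, -1.5]
opening: 0.665
finger_force: 25.0
time: 6.62
ee_pos: [596.6, 335.9, 341.8]
ee_rot: [-0.633, 0.774, -0.0, 0.004]
force: [-0.0, 0.4, -0.5]
opening: 0.963
finger_force: 0.0
(array([595.54174255, 336.48098189]), np.float64(0.5328269469288032), 91)
```

```bash
python3 -m jog '[{"x":-0.01,"y":-0.1,"z":0,"ax":0,"ay":0,"az":0,"hand":87},{"x":-0.03,"y":-0.22,"z":0,"ax":0,"ay":0,"az":0,"hand":87},{"x":-0.05,"y":-0.34,"z":0,"ax":0,"ay":0,"az":0,"hand":87},{"x":-0.07,"y":-0.46,"z":0,"ax":0,"ay":0,"az":0,"hand":87},{"x":-0.08,"y":-0.58,"z":0,"ax":0,"ay":0,"az":0,"hand":87},{"x":-0.1,"y":-0.7,"z":0,"ax":0,"ay":0,"az":0,"hand":87},{"x":-0.111,"y":-0.797,"z":0,"ax":0,"ay":0,"az":0,"hand":87},{"x":-0.111,"y":-0.797,"z":-0.05,"ax":0,"ay":0,"az":0,"hand":87},{"x":-0.111,"y":-0.797,"z":-0.14,"ax":0,"ay":0,"az":0,"hand":87},{"x":-0.111,"y":-0.797,"z":-0.212,"ax":0,"ay":0,"az":0,"hand":87},{"x":-0.111,"y":-0.797,"z":-0.212,"ax":0,"ay":0,"az":0,"hand":87},{"x":-0.111,"y":-0.797,"z":-0.212,"ax":0,"ay":0,"az":0,"hand":87}]'
python3 -m jog '[{"x":0,"y":0,"z":0,"ax":0,"ay":0,"az":0,"hand":50},{"x":0,"y":0,"z":0,"ax":0,"ay":0,"az":0,"hand":50},{"x":0,"y":0,"z":0,"ax":0,"ay":0,"az":0,"hand":50},{"x":0,"y":0,"z":0,"ax":0,"ay":0,"az":0,"hand":50}]' 25
```

```text
time: 8.18
ee_pos: [540.8, -63.0, 231.9]
ee_rot: [-0.633, 0.774, -0.0, 0.0]
force: [0.0, 0.3, 1.2]
opening: 0.995
finger_force: 0.0
time: 8.68
ee_pos: [540.5, -63.1, 231.7]
ee_rot: [-0.633, 0.774, -0.0, 0.0]
force: [0.1, 0.6, 3.2]
opening: 0.658
finger_force: 25.0
```

```bash
python3 -m jog '[{"x":0,"y":0,"z":0.07,"ax":0,"ay":0,"az":0,"hand":50},{"x":0,"y":0,"z":0.16,"ax":0,"ay":0,"az":0,"hand":50},{"x":0,"y":0,"z":0.24,"ax":0,"ay":0,"az":0,"hand":50},{"x":-0.01,"y":0.06,"z":0.25,"ax":0,"ay":0,"az":0,"hand":50},{"x":-0.02,"y":0.16,"z":0.25,"ax":0,"ay":0,"az":0,"hand":50},{"x":-0.03,"y":0.26,"z":0.25,"ax":0,"ay":0,"az":0,"hand":50},{"x":-0.05,"y":0.36,"z":0.25,"ax":0,"ay":0,"az":0,"hand":50},{"x":-0.06,"y":0.46,"z":0.24,"ax":0,"ay":0,"az":0,"hand":50},{"x":-0.07,"y":0.56,"z":0.22,"ax":0,"ay":0,"az":0,"hand":50},{"x":-0.08,"y":0.65,"z":0.2,"ax":0,"ay":0,"az":0,"hand":50},{"x":-0.089,"y":0.706,"z":0.18,"ax":0,"ay":0,"az":0,"hand":50},{"x":-0.089,"y":0.706,"z":0.12,"ax":0,"ay":0,"az":0,"hand":50}]'
python3 -m jog '[{"x":0,"y":0,"z":-0.05,"ax":0,"ay":0,"az":0,"hand":50},{"x":0,"y":0,"z":-0.1,"ax":0,"ay":0,"az":0,"hand":50},{"x":0,"y":0,"z":-0.127,"ax":0,"ay":0,"az":0,"hand":50},{"x":0,"y":0,"z":-0.127,"ax":0,"ay":0,"az":0,"hand":50},{"x":0,"y":0,"z":-0.127,"ax":0,"ay":0,"az":0,"hand":50},{"x":0,"y":0,"z":-0.127,"ax":0,"ay":0,"az":0,"hand":74},{"x":0,"y":0,"z":-0.127,"ax":0,"ay":0,"az":0,"hand":74},{"x":0,"y":0,"z":-0.127,"ax":0,"ay":0,"az":0,"hand":74},{"x":0,"y":0,"z":-0.06,"ax":0,"ay":0,"az":0,"hand":74},{"x":0,"y":0,"z":0.04,"ax":0,"ay":0,"az":0,"hand":74},{"x":0,"y":0,"z":0.09,"ax":0,"ay":0,"az":0,"hand":87},{"x":0,"y":0,"z":0.09,"ax":0,"ay":0,"az":0,"hand":87}]'
python3 - <<'E'
from h import *
v=view("wrist");print(lid(v,"red",99),lid(v,"blue",99))
E
```

```text
time: 10.18
ee_pos: [495.7, 292.3, 291.3]
ee_rot: [-0.634, 0.774, 0.0, 0.001]
force: [-0.7, -0.0, -3.8]
opening: 0.654
finger_force: 25.0
time: 11.68
ee_pos: [496.2, 290.3, 338.9]
ee_rot: [-0.633, 0.774, 0.0, 0.003]
force: [-0.7, 0.6, -0.2]
opening: 0.971
finger_force: 0.0
(array([495.15608634, 289.68000694]), np.float64(0.4817671824026948), 92) (array([555.55240122, 149.71943105]), np.float64(4.091779255359846), 103)
```

```bash
python3 -m jog '[{"x":0,"y":-0.1,"z":0,"ax":0,"ay":0,"az":0,"hand":87},{"x":0,"y":-0.22,"z":0,"ax":0,"ay":0,"az":0,"hand":87},{"x":0,"y":-0.34,"z":0,"ax":0,"ay":0,"az":0,"hand":87},{"x":-0.01,"y":-0.46,"z":0,"ax":0,"ay":0,"az":0,"hand":87},{"x":-0.012,"y":-0.554,"z":0,"ax":0,"ay":0,"az":0,"hand":87},{"x":-0.012,"y":-0.554,"z":-0.05,"ax":0,"ay":0,"az":0,"hand":87},{"x":-0.012,"y":-0.554,"z":-0.14,"ax":0,"ay":0,"az":0,"hand":87},{"x":-0.012,"y":-0.554,"z":-0.21,"ax":0,"ay":0,"az":0,"hand":87},{"x":-0.012,"y":-0.554,"z":-0.21,"ax":0,"ay":0,"az":0,"hand":87},{"x":-0.012,"y":-0.554,"z":-0.21,"ax":0,"ay":0,"az":0,"hand":87}]'
python3 -m jog '[{"x":0,"y":0,"z":0,"ax":0,"ay":0,"az":0,"hand":50},{"x":0,"y":0,"z":0,"ax":0,"ay":0,"az":0,"hand":50},{"x":0,"y":0,"z":0,"ax":0,"ay":0,"az":0,"hand":50},{"x":0,"y":0,"z":0,"ax":0,"ay":0,"az":0,"hand":50}]' 25
```

```text
time: 12.98
ee_pos: [490.2, 13.1, 231.7]
ee_rot: [-0.633, 0.774, -0.0, -0.0]
force: [-0.4, 0.4, -0.3]
opening: 0.991
finger_force: 0.0
time: 13.48
ee_pos: [489.7, 12.9, 231.6]
ee_rot: [-0.633, 0.774, -0.0, 0.0]
force: [-2.2, 0.8, 5.2]
opening: 0.658
finger_force: 25.0
```

```bash
python3 -m jog '[{"x":0,"y":0,"z":0.07,"ax":0,"ay":0,"az":0,"hand":50},{"x":0,"y":0,"z":0.16,"ax":0,"ay":0,"az":0,"hand":50},{"x":0,"y":0,"z":0.24,"ax":0,"ay":0,"az":0,"hand":50},{"x":-0.02,"y":0.06,"z":0.25,"ax":0,"ay":0,"az":0,"hand":50},{"x":-0.05,"y":0.16,"z":0.25,"ax":0,"ay":0,"az":0,"hand":50},{"x":-0.09,"y":0.26,"z":0.25,"ax":0,"ay":0,"az":0,"hand":50},{"x":-0.12,"y":0.36,"z":0.25,"ax":0,"ay":0,"az":0,"hand":50},{"x":-0.15,"y":0.46,"z":0.25,"ax":0,"ay":0,"az":0,"hand":50},{"x":-0.17,"y":0.56,"z":0.25,"ax":0,"ay":0,"az":0,"hand":50},{"x":-0.18,"y":0.644,"z":0.22,"ax":0,"ay":0,"az":0,"hand":50},{"x":-0.18,"y":0.644,"z":0.18,"ax":0,"ay":0,"az":0,"hand":50},{"x":-0.18,"y":0.644,"z":0.12,"ax":0,"ay":0,"az":0,"hand":50}]'
python3 -m jog '[{"x":0,"y":0,"z":-0.05,"ax":0,"ay":0,"az":0,"hand":50},{"x":0,"y":0,"z":-0.1,"ax":0,"ay":0,"az":0,"hand":50},{"x":0,"y":0,"z":-0.127,"ax":0,"ay":0,"az":0,"hand":50},{"x":0,"y":0,"z":-0.127,"ax":0,"ay":0,"az":0,"hand":50},{"x":0,"y":0,"z":-0.127,"ax":0,"ay":0,"az":0,"hand":50},{"x":0,"y":0,"z":-0.127,"ax":0,"ay":0,"az":0,"hand":74},{"x":0,"y":0,"z":-0.127,"ax":0,"ay":0,"az":0,"hand":74},{"x":0,"y":0,"z":-0.127,"ax":0,"ay":0,"az":0,"hand":74},{"x":0,"y":0,"z":-0.06,"ax":0,"ay":0,"az":0,"hand":74},{"x":0,"y":0,"z":0.04,"ax":0,"ay":0,"az":0,"hand":74},{"x":0,"y":0,"z":0.14,"ax":0,"ay":0,"az":0,"hand":87},{"x":0,"y":0,"z":0.14,"ax":0,"ay":0,"az":0,"hand":87}]'
python3 - <<'E'
from h import *
v=view("wrist");print(lid(v,"yellow",99),sense()["ee_pos"])
E
```

```text
time: 14.98
ee_pos: [399.4, 335.5, 290.4]
ee_rot: [-0.633, 0.774, 0.0, 0.0]
force: [-0.2, -0.5, -3.1]
opening: 0.659
finger_force: 25.0
time: 16.48
ee_pos: [400.5, 335.7, 365.6]
ee_rot: [-0.633, 0.774, 0.001, 0.004]
force: [0.1, 0.2, -1.1]
opening: 0.976
finger_force: 0.0h.py:27: RuntimeWarning: Mean of empty slice.
  o=least_squares(f,P.mean(0),loss="soft_l1"); return o.x,np.abs(f(o.x)).mean()
  ret = um.true_divide(
Traceback (most recent call last):
  File "h.py", line 31, in lid
    q=P[(P[:,:2]-k[:2])@u>0]; k,e=circ(q,29)
                                  ~~~~^^^^^^
  File "h.py", line 27, in circ
    o=least_squares(f,P.mean(0),loss="soft_l1"); return o.x,np.abs(f(o.x)).mean()
ValueError: Initial guess is outside of provided bounds
```

```bash
python3 -m jog '[{"x":0.04,"y":-0.1,"z":0.08,"ax":0,"ay":0,"az":0,"hand":87},{"x":0.09,"y":-0.21,"z":0.12,"ax":0,"ay":0,"az":0,"hand":87},{"x":0.14,"y":-0.32,"z":0.16,"ax":0,"ay":0,"az":0,"hand":87},{"x":0.19,"y":-0.43,"z":0.16,"ax":0,"ay":0,"az":0,"hand":87},{"x":0.24,"y":-0.54,"z":0.16,"ax":0,"ay":0,"az":0,"hand":87},{"x":0.29,"y":-0.64,"z":0.16,"ax":0,"ay":0,"az":0,"hand":87},{"x":0.306,"y":-0.68,"z":0.16,"ax":0,"ay":0,"az":0,"hand":87},{"x":0.306,"y":-0.68,"z":0.16,"ax":0,"ay":0,"az":0,"hand":87},{"x":0.306,"y":-0.68,"z":0.16,"ax":0,"ay":0,"az":0,"hand":87}]'
python3 - <<'E'
from h import *
v=view("wrist");cv2.imwrite("pics/w3.png",np.vstack([v["img"][:280]]))
s=view("scene");t=view("side");cv2.imwrite("pics/s3.png",np.hstack([s["img"][100:300,170:],t["img"][100:300,:400]]))
for c in("red","yellow","blue"):
    b=[k for k in blobs(mask(v,c),3)][0];P=plane(v,b,9);print(c,circ(P,37),len(b))
h=cv2.cvtColor(v["img"],cv2.COLOR_BGR2HSV)
print(sense()["ee_pos"])
E
```

```text
time: 17.65
ee_pos: [552.5, -4.8, 440.2]
ee_rot: [-0.633, 0.775, 0.0, -0.001]
force: [-0.5, 0.2, -0.2]
opening: 0.993
finger_force: 0.0
red (array([540.38193156, -60.44123634]), np.float64(1.2769691369041596)) 143
yellow (array([490.70320059,  14.50605535]), np.float64(1.5044160283318566)) 132
blue (array([565.90830644,  65.22666965]), np.float64(2.256524415763317)) 127
[552.52303461  -4.20888878 441.04085032]
```

View pics/w3.png

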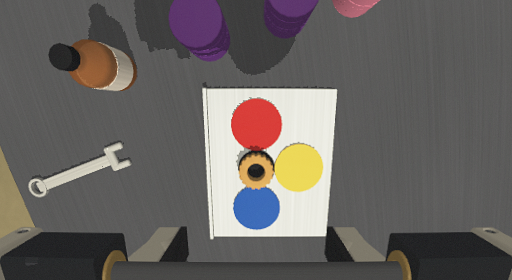

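View pics/s3.png

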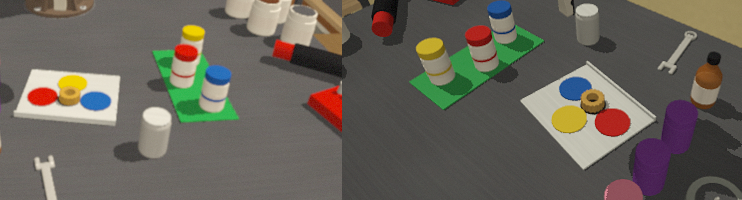

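All three jars stand on the mat. Discs are at (257,124), (299,167), (257,208); the gear is at (257,170).

```bash
python3 - <<'E'
from h import *
np.set_printoptions(precision=1,suppress=True)
v=view("wrist");h=cv2.cvtColor(v["img"],cv2.COLOR_BGR2HSV)
g=cv2.inRange(h,(8,90,60),(21,255,255)); g[:140]=0;g[200:]=0;g[:,:230]=0;g[:,282:]=0
c,hi=cv2.findContours(g,cv2.RETR_CCOMP,cv2.CHAIN_APPROX_NONE)
for k in c:
    if len(k)>20: P=plane(v,k[:,0],28)[:,:2];print("gear",len(k),P.mean(0),cv2.minEnclosingCircle(P.astype(np.float32)),circ(P,25.5 if len(k)>60 else 13))
G=np.array([553.6,1.9])
for c in("red","yellow","blue"):
    P=plane(v,blobs(mask(v,c),1)[0],9); q=P[np.hypot(*(P[:,:2]-G).T)>42]
    print(c,circ(q,37),cv2.minEnclosingCircle(P[:,:2].astype(np.float32)),P.min(0),P.max(0))
E
```

```text
gear 107 [553.5   1.8] ((553.4769287109375, 1.8679814338684082), 26.760696411132812) (array([553.6,   1.7]), np.float64(0.7691081462154356))
gear 43 [553.8   1.5] ((554.0637817382812, 1.8309978246688843), 12.5244140625) (array([554.1,   2.3]), np.float64(1.7959504206982329))
red (array([540.5, -59.6]), np.float64(1.0566263408974985)) ((540.2387084960938, -60.453678131103516), 36.590179443359375) [503.7 -96.6   9. ] [576.4 -24.1   9. ]
yellow (array([491.8,  14.3]), np.float64(1.2395838971746154)) ((490.9638671875, 14.694107055664062), 36.63175582885742) [454.4 -21.4   9. ] [527.3  50.5   9. ]
blue (array([565.7,  62.5]), np.float64(1.3234977668281231)) ((565.733642578125, 64.56193542480469), 36.13905334472656) [530.1  30.7   9. ] [601.8 100.1   9. ]
```

```bash
python3 -m jog '[{"x":0.002,"y":0.014,"z":-0.1,"ax":0,"ay":0,"az":0,"hand":72},{"x":0.002,"y":0.014,"z":-0.2,"ax":0,"ay":0,"az":0,"hand":72},{"x":0.002,"y":0.014,"z":-0.3,"ax":0,"ay":0,"az":0,"hand":72},{"x":0.002,"y":0.014,"z":-0.38,"ax":0,"ay":0,"az":0,"hand":72},{"x":0.002,"y":0.014,"z":-0.44,"ax":0,"ay":0,"az":0,"hand":72},{"x":0.002,"y":0.014,"z":-0.48,"ax":0,"ay":0,"az":0,"hand":72},{"x":0.002,"y":0.014,"z":-0.504,"ax":0,"ay":0,"az":0,"hand":72},{"x":0.002,"y":0.014,"z":-0.504,"ax":0,"ay":0,"az":0,"hand":72},{"x":0.002,"y":0.014,"z":-0.504,"ax":0,"ay":0,"az":0,"hand":72}]'
python3 -m jog '[{"x":0,"y":0,"z":0,"ax":0,"ay":0,"az":0,"hand":42},{"x":0,"y":0,"z":0,"ax":0,"ay":0,"az":0,"hand":42},{"x":0,"y":0,"z":0,"ax":0,"ay":0,"az":0,"hand":42},{"x":0,"y":0,"z":0,"ax":0,"ay":0,"az":0,"hand":42}]' 30
```

```text
time: 18.98
ee_pos: [554.1, 2.1, 190.0]
ee_rot: [-0.633, 0.774, -0.0, 0.001]
force: [-0.6, 0.2, 0.6]
opening: 0.823
finger_force: 0.0
time: 19.48
ee_pos: [553.9, 1.9, 189.5]
ee_rot: [-0.633, 0.774, -0.0, 0.0]
force: [-0.5, 0.4, 4.0]
opening: 0.544
finger_force: 30.0
```

```bash
python3 -m jog '[{"x":0,"y":0,"z":0.06,"ax":0,"ay":0,"az":0,"hand":42},{"x":0,"y":0,"z":0.16,"ax":0,"ay":0,"az":0,"hand":42},{"x":0,"y":0,"z":0.26,"ax":0,"ay":0,"az":0,"hand":42},{"x":-0.02,"y":-0.06,"z":0.34,"ax":0,"ay":0,"az":0,"hand":42},{"x":-0.04,"y":-0.16,"z":0.4,"ax":0,"ay":0,"az":0,"hand":42},{"x":-0.06,"y":-0.26,"z":0.4,"ax":0,"ay":0,"az":0,"hand":42},{"x":-0.08,"y":-0.36,"z":0.4,"ax":0,"ay":0,"az":0,"hand":42},{"x":-0.1,"y":-0.464,"z":0.4,"ax":0,"ay":0,"az":0,"hand":42},{"x":-0.1,"y":-0.464,"z":0.4,"ax":0,"ay":0,"az":0,"hand":42},{"x":-0.1,"y":-0.464,"z":0.4,"ax":0,"ay":0,"az":0,"hand":42},{"x":-0.1,"y":-0.464,"z":0.4,"ax":0,"ay":0,"az":0,"hand":42}]'
python3 - <<'E'
from h import *
v=view("wrist");cv2.imwrite("pics/w4.png",v["img"]);print(sense()["ee_pos"],sense()["joint_pos"])
E
```

```text
time: 20.85
ee_pos: [504.0, -229.3, 389.0]
ee_rot: [-0.633, 0.774, 0.0, -0.0]
force: [-0.7, 0.1, -1.8]
opening: 0.547
finger_force: 30.0
[ 504.02352842 -229.16990999  389.0400116 ] [-7.30641261e-02  1.71181291e-01 -2.81078320e-01 -1.93445540e-04
 -1.11877077e+00 -1.26445856e-01]
```

View pics/w4.png

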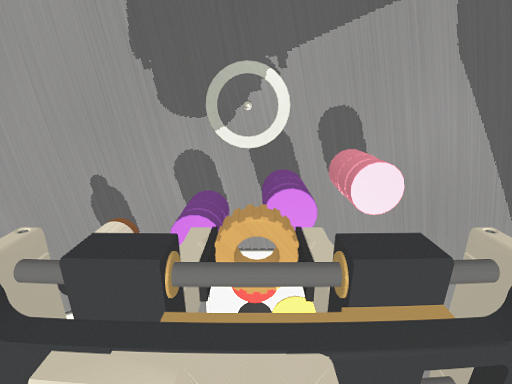

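```bash
python3 - <<'E'
from h import *
np.set_printoptions(precision=1,suppress=True)
v=view("wrist");g=cv2.cvtColor(v["img"],cv2.COLOR_BGR2GRAY);h=cv2.cvtColor(v["img"],cv2.COLOR_BGR2HSV)
print("pin",plane(v,[[248,105.5]],43))
m=((g>140)&(h[:,:,1]<60)).astype(np.uint8);m[:50]=0;m[155:]=0;m[:,:195]=0;m[:,300:]=0
P=plane(v,np.argwhere(m)[:,::-1].astype(float),30)
q=P[cv2.convexHull(P[:,:2].astype(np.float32),returnPoints=False)[:,0]]
print(len(P),cv2.minEnclosingCircle(q[:,:2].astype(np.float32)),circ(q,50))
k=cv2.inRange(h,(8,90,50),(21,255,255));k[:195]=0;k[268:]=0;k[:,:214]=0;k[:,300:]=0
e=sense()["ee_pos"];b=blobs(k,1)[0];P=plane(v,b,e[2]-161.5);up=P[b[:,1]<250]
print("gear",circ(up,25.5),e)
E
```

```text
pin [[ 495.9 -312.2   43. ]]
6037 ((495.1188659667969, -310.40936279296875), 82.31114959716797) (array([ 514.5, -307. ]), np.float64(8.717557955314579))
gear (array([ 502.7, -232.1]), np.float64(1.0455011898762867)) [ 504.1 -229.2  389.1]
```

```bash
python3 - <<'E'
from h import *
np.set_printoptions(precision=1,suppress=True)
v=view("wrist")
uv=np.float64([[206,105],[291,104],[248,61],[249,148]])-0; print(plane(v,uv,30), plane(v,uv,30).mean(0), plane(v,[[248.5,104.5]],30))
g=cv2.GaussianBlur(cv2.cvtColor(v["img"],cv2.COLOR_BGR2GRAY),(3,3),0)
c=cv2.HoughCircles(g[40:165,190:310],cv2.HOUGH_GRADIENT,1,20,param1=120,param2=12,minRadius=38,maxRadius=47)
c=c[0][:3]+[190,40,0];print(c,plane(v,c[:,:2],30))
E
```

```text
[[ 544.6 -323.    30. ]
 [ 446.6 -304.1   30. ]
 [ 486.3 -360.1   30. ]
 [ 505.5 -263.3   30. ]] [ 495.8 -312.6   30. ] [[ 495.6 -313.4   30. ]]
[[248.5 103.5  42.7]] [[ 495.3 -314.5   30. ]]
```

```bash
python3 -m jog '[{"x":-0.008,"y":-0.08,"z":-0.02,"ax":0,"ay":0,"az":0,"hand":42},{"x":-0.015,"y":-0.163,"z":-0.06,"ax":0,"ay":0,"az":0,"hand":42},{"x":-0.015,"y":-0.163,"z":-0.15,"ax":0,"ay":0,"az":0,"hand":42},{"x":-0.015,"y":-0.163,"z":-0.23,"ax":0,"ay":0,"az":0,"hand":42},{"x":-0.015,"y":-0.163,"z":-0.28,"ax":0,"ay":0,"az":0,"hand":42},{"x":-0.015,"y":-0.163,"z":-0.3,"ax":0,"ay":0,"az":0,"hand":42},{"x":-0.015,"y":-0.163,"z":-0.32,"ax":0,"ay":0,"az":0,"hand":42},{"x":-0.015,"y":-0.163,"z":-0.335,"ax":0,"ay":0,"az":0,"hand":42},{"x":-0.015,"y":-0.163,"z":-0.345,"ax":0,"ay":0,"az":0,"hand":42},{"x":-0.015,"y":-0.163,"z":-0.35,"ax":0,"ay":0,"az":0,"hand":42},{"x":-0.015,"y":-0.163,"z":-0.35,"ax":0,"ay":0,"az":0,"hand":42},{"x":-0.015,"y":-0.163,"z":-0.35,"ax":0,"ay":0,"az":0,"hand":42}]'
```

```text
time: 22.5
ee_pos: [496.4, -311.7, 214.5]
ee_rot: [-0.633, 0.774, -0.0, 0.0]
force: [0.0, -0.1, -2.0]
opening: 0.542
finger_force: 30.0
```

```bash
python3 -m jog '[{"x":0,"y":0,"z":-0.001,"ax":0,"ay":0,"az":0,"hand":64},{"x":0,"y":0,"z":-0.001,"ax":0,"ay":0,"az":0,"hand":64},{"x":0,"y":0,"z":-0.001,"ax":0,"ay":0,"az":0,"hand":64},{"x":0,"y":0,"z":-0.001,"ax":0,"ay":0,"az":0,"hand":64},{"x":0,"y":0,"z":0.05,"ax":0,"ay":0,"az":0,"hand":70},{"x":0,"y":0,"z":0.12,"ax":0,"ay":0,"az":0,"hand":80},{"x":0,"y":0,"z":0.22,"ax":0,"ay":0,"az":0,"hand":87},{"x":0,"y":0.06,"z":0.3,"ax":0,"ay":0,"az":0,"hand":87},{"x":0.015,"y":0.163,"z":0.35,"ax":0,"ay":0,"az":0,"hand":87},{"x":0.015,"y":0.163,"z":0.35,"ax":0,"ay":0,"az":0,"hand":87},{"x":0.015,"y":0.163,"z":0.35,"ax":0,"ay":0,"az":0,"hand":87}]'
python3 - <<'E'
from h import *
np.set_printoptions(precision=1,suppress=True)
v=view("wrist");cv2.imwrite("pics/w5.png",cv2.resize(v["img"][40:170,180:320],None,fx=4,fy=4))
h=cv2.cvtColor(v["img"],cv2.COLOR_BGR2HSV);k=cv2.inRange(h,(8,90,50),(21,255,255));k[:40]=0;k[165:]=0;k[:,:195]=0;k[:,300:]=0
P=plane(v,blobs(k,1)[0],52);print(circ(P,25.5))
E
```

```text
time: 23.88
ee_pos: [503.6, -229.9, 389.0]
ee_rot: [-0.633, 0.774, 0.0, 0.0]
force: [-0.0, -0.5, -0.3]
opening: 0.992
finger_force: 0.0
(array([ 494.6, -307.2]), np.float64(7.200843181606723))
```

View pics/w5.png

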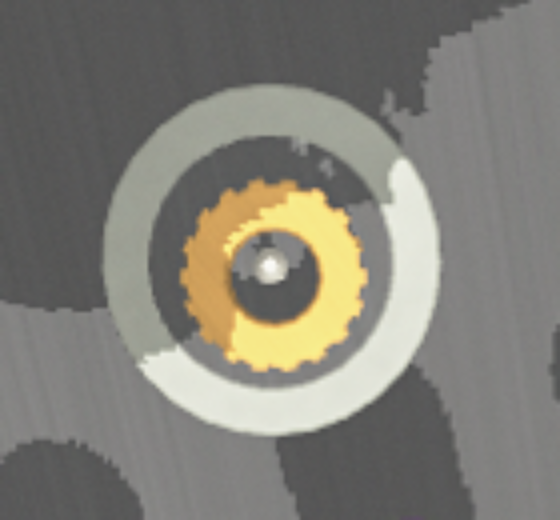

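The gear lies flat and centred on the stand, with the pin inside the bore. Next I return to the mat.

```bash
python3 -m jog '[{"x":-0.01,"y":0.1,"z":0.04,"ax":0,"ay":0,"az":0,"hand":80},{"x":-0.01,"y":0.22,"z":0.08,"ax":0,"ay":0,"az":0,"hand":80},{"x":-0.02,"y":0.34,"z":0.1,"ax":0,"ay":0,"az":0,"hand":80},{"x":-0.02,"y":0.46,"z":0.1,"ax":0,"ay":0,"az":0,"hand":80},{"x":-0.02,"y":0.58,"z":0.1,"ax":0,"ay":0,"az":0,"hand":80},{"x":-0.02,"y":0.7,"z":0.1,"ax":0,"ay":0,"az":0,"hand":80},{"x":-0.02,"y":0.82,"z":0.1,"ax":0,"ay":0,"az":0,"hand":80},{"x":-0.02,"y":0.94,"z":0.1,"ax":0,"ay":0,"az":0,"hand":80},{"x":-0.02,"y":1.0,"z":0.1,"ax":0,"ay":0,"az":0,"hand":80}]'
python3 -m jog '[{"x":0,"y":0.06,"z":0,"ax":0,"ay":0,"az":0,"hand":80},{"x":0,"y":0.1,"z":0,"ax":0,"ay":0,"az":0,"hand":80},{"x":0,"y":0.1,"z":0,"ax":0,"ay":0,"az":0,"hand":80},{"x":0,"y":0.1,"z":0,"ax":0,"ay":0,"az":0,"hand":80}]'
python3 - <<'E'
from h import *
v=view("wrist");v["img"][230:]=0;cv2.imwrite("pics/w6.png",v["img"])
print(sense()["joint_pos"])
for c in("red","blue","yellow"):
  try: print(c,lid(v,c,99))
  except Exception as e: print(c,e)
E
```

```text
time: 25.05
ee_pos: [494.2, 271.9, 437.5]
ee_rot: [-0.633, 0.774, -0.0, -0.001]
force: [0.1, -1.4, 0.1]
opening: 0.916
finger_force: 0.0
time: 25.55
ee_pos: [493.9, 319.2, 439.1]
ee_rot: [-0.632, 0.775, -0.0, -0.0]
force: [-0.2, -1.2, 1.4]
opening: 0.913
finger_force: 0.0
[ 9.05804359e-01  1.95925312e-01 -1.32932026e-01 -1.15737565e-06
 -1.24207489e+00 -1.10765567e+00]
red (array([494.81967729, 289.67259146]), np.float64(0.6123138984212316), 70)
blue (array([593.79219233, 334.90065964]), np.float64(1.2854863443261433), 66)
yellow Initial guess is outside of provided boundsh.py:27: RuntimeWarning: Mean of empty slice.
  o=least_squares(f,P.mean(0),loss="soft_l1"); return o.x,np.abs(f(o.x)).mean()
  ret = um.true_divide(
```

```bash
python3 - <<'E'
from h import *
v=view("wrist");v["img"][240:]=0
for b in blobs(mask(v,"yellow"),6): r=cv2.boundingRect(b.astype(np.int32));P=plane(v,b,99);print(r,P.mean(0),circ(P,29))
E
```

```text
(311, 153, 40, 37) [411.57705467 319.11524674  99.        ] (array([400.14043281, 337.32281218]), np.float64(1.0831818966514448))
```

View pics/w6.png

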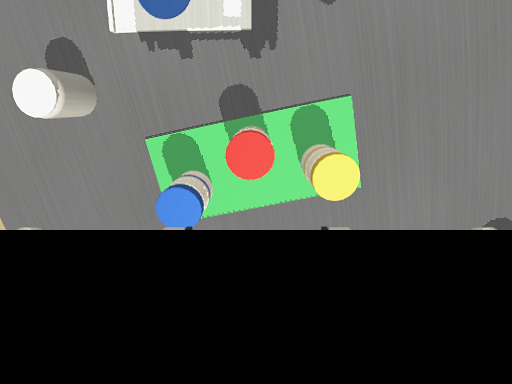

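```bash
python3 -m jog '[{"x":-0.1,"y":0.015,"z":-0.03,"ax":0,"ay":0,"az":0,"hand":80},{"x":-0.188,"y":0.032,"z":-0.1,"ax":0,"ay":0,"az":0,"hand":80},{"x":-0.188,"y":0.032,"z":-0.2,"ax":0,"ay":0,"az":0,"hand":80},{"x":-0.188,"y":0.032,"z":-0.28,"ax":0,"ay":0,"az":0,"hand":80},{"x":-0.188,"y":0.032,"z":-0.36,"ax":0,"ay":0,"az":0,"hand":80},{"x":-0.188,"y":0.032,"z":-0.423,"ax":0,"ay":0,"az":0,"hand":80},{"x":-0.188,"y":0.032,"z":-0.423,"ax":0,"ay":0,"az":0,"hand":80},{"x":-0.188,"y":0.032,"z":-0.423,"ax":0,"ay":0,"az":0,"hand":80},{"x":-0.188,"y":0.032,"z":-0.423,"ax":0,"ay":0,"az":0,"hand":50},{"x":-0.188,"y":0.032,"z":-0.423,"ax":0,"ay":0,"az":0,"hand":50},{"x":-0.188,"y":0.032,"z":-0.423,"ax":0,"ay":0,"az":0,"hand":50},{"x":-0.188,"y":0.032,"z":-0.423,"ax":0,"ay":0,"az":0,"hand":50}]' 25
```

```text
time: 27.15
ee_pos: [399.9, 336.1, 228.4]
ee_rot: [-0.633, 0.774, 0.0, 0.001]
force: [-0.2, -1.0, 6.7]
opening: 0.661
finger_force: 25.0
```

```bash
python3 -m jog '[{"x":0,"y":0,"z":0.07,"ax":0,"ay":0,"az":0,"hand":50},{"x":0,"y":0,"z":0.16,"ax":0,"ay":0,"az":0,"hand":50},{"x":0,"y":0,"z":0.24,"ax":0,"ay":0,"az":0,"hand":50},{"x":0.02,"y":-0.06,"z":0.25,"ax":0,"ay":0,"az":0,"hand":50},{"x":0.04,"y":-0.16,"z":0.25,"ax":0,"ay":0,"az":0,"hand":50},{"x":0.07,"y":-0.26,"z":0.25,"ax":0,"ay":0,"az":0,"hand":50},{"x":0.1,"y":-0.36,"z":0.25,"ax":0,"ay":0,"az":0,"hand":50},{"x":0.13,"y":-0.46,"z":0.25,"ax":0,"ay":0,"az":0,"hand":50},{"x":0.16,"y":-0.56,"z":0.22,"ax":0,"ay":0,"az":0,"hand":50},{"x":0.182,"y":-0.643,"z":0.18,"ax":0,"ay":0,"az":0,"hand":50},{"x":0.182,"y":-0.643,"z":0.12,"ax":0,"ay":0,"az":0,"hand":50},{"x":0.182,"y":-0.643,"z":0.06,"ax":0,"ay":0,"az":0,"hand":50}]'
python3 -m jog '[{"x":0,"y":0,"z":-0.03,"ax":0,"ay":0,"az":0,"hand":50},{"x":0,"y":0,"z":-0.048,"ax":0,"ay":0,"az":0,"hand":50},{"x":0,"y":0,"z":-0.049,"ax":0,"ay":0,"az":0,"hand":50},{"x":0,"y":0,"z":-0.049,"ax":0,"ay":0,"az":0,"hand":50},{"x":0,"y":0,"z":-0.049,"ax":0,"ay":0,"az":0,"hand":74},{"x":0,"y":0,"z":-0.049,"ax":0,"ay":0,"az":0,"hand":74},{"x":0,"y":0,"z":-0.049,"ax":0,"ay":0,"az":0,"hand":74},{"x":0,"y":0,"z":0.02,"ax":0,"ay":0,"az":0,"hand":74},{"x":0,"y":0,"z":0.1,"ax":0,"ay":0,"az":0,"hand":80},{"x":0,"y":0,"z":0.16,"ax":0,"ay":0,"az":0,"hand":80},{"x":0,"y":0,"z":0.16,"ax":0,"ay":0,"az":0,"hand":80}]'
```

```text
time: 28.65
ee_pos: [490.4, 13.4, 256.4]
ee_rot: [-0.632, 0.775, 0.0, -0.0]
force: [0.5, 0.1, -3.3]
opening: 0.658
finger_force: 25.0
time: 30.02
ee_pos: [491.5, 14.6, 340.3]
ee_rot: [-0.633, 0.774, -0.001, 0.003]
force: [0.6, 0.9, -0.1]
opening: 0.913
finger_force: 0.0
```

```bash
python3 -m jog '[{"x":0,"y":0.1,"z":0.02,"ax":0,"ay":0,"az":0,"hand":80},{"x":0,"y":0.22,"z":0.02,"ax":0,"ay":0,"az":0,"hand":80},{"x":0,"y":0.34,"z":0.02,"ax":0,"ay":0,"az":0,"hand":80},{"x":0.008,"y":0.46,"z":0.02,"ax":0,"ay":0,"az":0,"hand":80},{"x":0.008,"y":0.551,"z":0,"ax":0,"ay":0,"az":0,"hand":80},{"x":0.008,"y":0.551,"z":-0.05,"ax":0,"ay":0,"az":0,"hand":80},{"x":0.008,"y":0.551,"z":-0.14,"ax":0,"ay":0,"az":0,"hand":80},{"x":0.008,"y":0.551,"z":-0.22,"ax":0,"ay":0,"az":0,"hand":80},{"x":0.008,"y":0.551,"z":-0.22,"ax":0,"ay":0,"az":0,"hand":80},{"x":0.008,"y":0.551,"z":-0.22,"ax":0,"ay":0,"az":0,"hand":80}]'
python3 -m jog '[{"x":0,"y":0,"z":0,"ax":0,"ay":0,"az":0,"hand":50},{"x":0,"y":0,"z":0,"ax":0,"ay":0,"az":0,"hand":50},{"x":0,"y":0,"z":0,"ax":0,"ay":0,"az":0,"hand":50},{"x":0,"y":0,"z":0,"ax":0,"ay":0,"az":0,"hand":50}]' 25
```

```text
time: 31.28
ee_pos: [495.3, 290.2, 228.6]
ee_rot: [-0.633, 0.774, -0.0, 0.0]
force: [-0.4, -0.2, 0.6]
opening: 0.917
finger_force: 0.0
time: 31.78
ee_pos: [495.1, 290.1, 228.7]
ee_rot: [-0.633, 0.774, 0.0, 0.001]
force: [-1.3, 0.1, 6.5]
opening: 0.655
finger_force: 25.0
```

```bash
python3 -m jog '[{"x":0,"y":0,"z":0.07,"ax":0,"ay":0,"az":0,"hand":50},{"x":0,"y":0,"z":0.16,"ax":0,"ay":0,"az":0,"hand":50},{"x":0.01,"y":-0.02,"z":0.25,"ax":0,"ay":0,"az":0,"hand":50},{"x":0.03,"y":-0.1,"z":0.27,"ax":0,"ay":0,"az":0,"hand":50},{"x":0.05,"y":-0.2,"z":0.27,"ax":0,"ay":0,"az":0,"hand":50},{"x":0.07,"y":-0.3,"z":0.27,"ax":0,"ay":0,"az":0,"hand":50},{"x":0.09,"y":-0.4,"z":0.27,"ax":0,"ay":0,"az":0,"hand":50},{"x":0.091,"y":-0.5,"z":0.27,"ax":0,"ay":0,"az":0,"hand":50},{"x":0.091,"y":-0.6,"z":0.27,"ax":0,"ay":0,"az":0,"hand":50},{"x":0.091,"y":-0.701,"z":0.25,"ax":0,"ay":0,"az":0,"hand":50},{"x":0.091,"y":-0.701,"z":0.2,"ax":0,"ay":0,"az":0,"hand":50},{"x":0.091,"y":-0.701,"z":0.12,"ax":0,"ay":0,"az":0,"hand":50}]'
python3 -m jog '[{"x":0,"y":0,"z":-0.06,"ax":0,"ay":0,"az":0,"hand":50},{"x":0,"y":0,"z":-0.1,"ax":0,"ay":0,"az":0,"hand":50},{"x":0,"y":0,"z":-0.109,"ax":0,"ay":0,"az":0,"hand":50},{"x":0,"y":0,"z":-0.109,"ax":0,"ay":0,"az":0,"hand":50},{"x":0,"y":0,"z":-0.109,"ax":0,"ay":0,"az":0,"hand":50},{"x":0,"y":0,"z":-0.109,"ax":0,"ay":0,"az":0,"hand":74},{"x":0,"y":0,"z":-0.109,"ax":0,"ay":0,"az":0,"hand":74},{"x":0,"y":0,"z":-0.109,"ax":0,"ay":0,"az":0,"hand":74},{"x":0,"y":0,"z":-0.04,"ax":0,"ay":0,"az":0,"hand":74},{"x":0,"y":0,"z":0.04,"ax":0,"ay":0,"az":0,"hand":80},{"x":0,"y":0,"z":0.1,"ax":0,"ay":0,"az":0,"hand":80},{"x":0,"y":0,"z":0.1,"ax":0,"ay":0,"az":0,"hand":80}]'
```

```text
time: 33.28
ee_pos: [540.3, -61.6, 287.6]
ee_rot: [-0.632, 0.775, -0.0, 0.001]
force: [-0.2, 1.2, -3.9]
opening: 0.661
finger_force: 25.0
time: 34.78
ee_pos: [541.1, -60.5, 340.4]
ee_rot: [-0.633, 0.774, -0.001, 0.002]
force: [0.7, -0.6, -1.2]
opening: 0.916
finger_force: 0.0
```

```bash
python3 -m jog '[{"x":0.01,"y":0.1,"z":0.02,"ax":0,"ay":0,"az":0,"hand":80},{"x":0.03,"y":0.22,"z":0.02,"ax":0,"ay":0,"az":0,"hand":80},{"x":0.05,"y":0.34,"z":0.02,"ax":0,"ay":0,"az":0,"hand":80},{"x":0.07,"y":0.46,"z":0.02,"ax":0,"ay":0,"az":0,"hand":80},{"x":0.09,"y":0.58,"z":0.02,"ax":0,"ay":0,"az":0,"hand":80},{"x":0.1,"y":0.7,"z":0.02,"ax":0,"ay":0,"az":0,"hand":80},{"x":0.109,"y":0.793,"z":0,"ax":0,"ay":0,"az":0,"hand":80},{"x":0.109,"y":0.793,"z":-0.05,"ax":0,"ay":0,"az":0,"hand":80},{"x":0.109,"y":0.793,"z":-0.14,"ax":0,"ay":0,"az":0,"hand":80},{"x":0.109,"y":0.793,"z":-0.22,"ax":0,"ay":0,"az":0,"hand":80},{"x":0.109,"y":0.793,"z":-0.22,"ax":0,"ay":0,"az":0,"hand":80},{"x":0.109,"y":0.793,"z":-0.22,"ax":0,"ay":0,"az":0,"hand":80}]'
python3 -m jog '[{"x":0,"y":0,"z":0,"ax":0,"ay":0,"az":0,"hand":50},{"x":0,"y":0,"z":0,"ax":0,"ay":0,"az":0,"hand":50},{"x":0,"y":0,"z":0,"ax":0,"ay":0,"az":0,"hand":50},{"x":0,"y":0,"z":0,"ax":0,"ay":0,"az":0,"hand":50}]' 25
```

```text
time: 36.28
ee_pos: [595.3, 336.2, 228.7]
ee_rot: [-0.633, 0.774, -0.0, 0.0]
force: [0.3, 0.4, 1.4]
opening: 0.913
finger_force: 0.0
time: 36.78
ee_pos: [595.1, 336.1, 228.8]
ee_rot: [-0.633, 0.774, -0.0, 0.001]
force: [-0.8, 0.4, 5.2]
opening: 0.655
finger_force: 25.0
```

```bash
python3 -m jog '[{"x":0,"y":0,"z":0.07,"ax":0,"ay":0,"az":0,"hand":50},{"x":0,"y":0,"z":0.16,"ax":0,"ay":0,"az":0,"hand":50},{"x":-0.01,"y":-0.02,"z":0.24,"ax":0,"ay":0,"az":0,"hand":50},{"x":-0.02,"y":-0.1,"z":0.25,"ax":0,"ay":0,"az":0,"hand":50},{"x":-0.03,"y":-0.2,"z":0.25,"ax":0,"ay":0,"az":0,"hand":50},{"x":-0.04,"y":-0.3,"z":0.25,"ax":0,"ay":0,"az":0,"hand":50},{"x":-0.05,"y":-0.4,"z":0.25,"ax":0,"ay":0,"az":0,"hand":50},{"x":-0.058,"y":-0.49,"z":0.25,"ax":0,"ay":0,"az":0,"hand":50},{"x":-0.058,"y":-0.543,"z":0.24,"ax":0,"ay":0,"az":0,"hand":50},{"x":-0.058,"y":-0.543,"z":0.2,"ax":0,"ay":0,"az":0,"hand":50},{"x":-0.058,"y":-0.543,"z":0.12,"ax":0,"ay":0,"az":0,"hand":50}]'
python3 -m jog '[{"x":0,"y":0,"z":-0.06,"ax":0,"ay":0,"az":0,"hand":50},{"x":0,"y":0,"z":-0.1,"ax":0,"ay":0,"az":0,"hand":50},{"x":0,"y":0,"z":-0.109,"ax":0,"ay":0,"az":0,"hand":50},{"x":0,"y":0,"z":-0.109,"ax":0,"ay":0,"az":0,"hand":50},{"x":0,"y":0,"z":-0.109,"ax":0,"ay":0,"az":0,"hand":50},{"x":0,"y":0,"z":-0.109,"ax":0,"ay":0,"az":0,"hand":74},{"x":0,"y":0,"z":-0.109,"ax":0,"ay":0,"az":0,"hand":74},{"x":0,"y":0,"z":-0.109,"ax":0,"ay":0,"az":0,"hand":74},{"x":0,"y":0,"z":-0.04,"ax":0,"ay":0,"az":0,"hand":74},{"x":0,"y":0,"z":0.06,"ax":0,"ay":0,"az":0,"hand":80},{"x":0,"y":0,"z":0.16,"ax":0,"ay":0,"az":0,"hand":80},{"x":0,"y":0,"z":0.26,"ax":0,"ay":0,"az":0,"hand":80}]'
python3 -m jog '[{"x":0,"y":0,"z":0.06,"ax":0,"ay":0,"az":0,"hand":80},{"x":0,"y":0,"z":0.1,"ax":0,"ay":0,"az":0,"hand":80},{"x":0,"y":0,"z":0.1,"ax":0,"ay":0,"az":0,"hand":80},{"x":0,"y":0,"z":0.1,"ax":0,"ay":0,"az":0,"hand":80}]'
python3 - <<'E'
from h import *
v=view("wrist");v["img"][225:]=0
for c in("red","yellow","blue"):
  try: print(c,lid(v,c,104))
  except Exception as e: print(c,e)
t=view("side")["img"][100:384,150:450];s=view("scene")["img"][100:280,60:360];cv2.imwrite("pics/f.png",np.hstack([cv2.copyMakeBorder(s,0,104,0,0,0),t]))
E
```

```text
time: 38.15
ee_pos: [566.0, 63.9, 288.2]
ee_rot: [-0.632, 0.775, -0.0, 0.002]
force: [1.4, 0.3, -3.2]
opening: 0.655
finger_force: 25.0
time: 39.65
ee_pos: [565.6, 64.3, 419.4]
ee_rot: [-0.633, 0.774, -0.0, 0.0]
force: [0.9, -0.2, -0.1]
opening: 0.912
finger_force: 0.0
time: 40.15
ee_pos: [565.6, 64.4, 466.7]
ee_rot: [-0.633, 0.775, 0.0, -0.0]
force: [0.5, -0.4, 0.1]
opening: 0.913
finger_force: 0.0
red (array([539.85133192, -57.04892998]), np.float64(0.6756267391817513), 76)
yellow (array([492.29243662,  14.68315321]), np.float64(0.8829046252203512), 69)
blue (array([564.74990461,  64.03273393]), np.float64(0.8612930201863299), 64)
```

View pics/f.png

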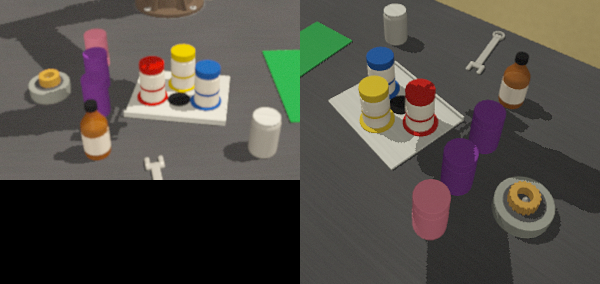

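All upright with gear on the stand; red reads 3–4 mm off from an oblique view, so I re-measure from above.

```bash
python3 -m jog '[{"x":-0.01,"y":-0.1,"z":0,"ax":0,"ay":0,"az":0,"hand":80},{"x":-0.02,"y":-0.18,"z":0,"ax":0,"ay":0,"az":0,"hand":80},{"x":-0.02,"y":-0.2,"z":0,"ax":0,"ay":0,"az":0,"hand":80},{"x":-0.02,"y":-0.2,"z":0,"ax":0,"ay":0,"az":0,"hand":80},{"x":-0.02,"y":-0.2,"z":0,"ax":0,"ay":0,"az":0,"hand":80}]'
python3 - <<'E'
from h import *
v=view("wrist");v["img"][238:]=0
for c in("red","yellow","blue"):
  print(c,lid(v,c,104))
  b=blobs(mask(v,c),3); print([cv2.boundingRect(k.astype(np.int32)) for k in b])
cv2.imwrite("pics/g.png",cv2.resize(v["img"][60:240,190:360],None,fx=3.3,fy=3.3))
E
```

```text
time: 40.92
ee_pos: [556.0, -35.0, 467.3]
ee_rot: [-0.633, 0.774, 0.0, -0.0]
force: [-0.6, 0.0, -0.3]
opening: 0.915
finger_force: 0.0
red (array([539.73299737, -60.35572875]), np.float64(0.8244648210649654), 64)
[(240, 119, 48, 57)]
yellow (array([491.31665091,  13.32624053]), np.float64(0.6037807945738062), 60)
[(290, 178, 44, 43), (279, 160, 44, 37)]h.py:27: RuntimeWarning: Mean of empty slice.
  o=least_squares(f,P.mean(0),loss="soft_l1"); return o.x,np.abs(f(o.x)).mean()
  ret = um.true_divide(
Traceback (most recent call last):
  File "h.py", line 31, in lid
    q=P[(P[:,:2]-k[:2])@u>0]; k,e=circ(q,29)
                                  ~~~~^^^^^^
  File "h.py", line 27, in circ
    o=least_squares(f,P.mean(0),loss="soft_l1"); return o.x,np.abs(f(o.x)).mean()
ValueError: Initial guess is outside of provided bounds
```

Red (539.7, -60.4) and yellow (491.3, 13.3) are within about 1.5 mm of their disc centres, so the offset came from the oblique view. Blue read (564.7, 64.0) from directly overhead, against its disc at (566, 64). Handing in.

```bash
python3 -c "
from rig import sign_off
print(sign_off())"
```

```text
the job is handed in; nothing more can be done
None
```

The job is handed in at about 41 s of the 141 s: the jars went to the mat, then the gear onto the stand pin, then each jar back upright within about 1.5 mm of the middle of its own disc, with the oil bottle untouched.

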